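# Click the microscope filter wheel on by one and trigger the camera

## Robot

A 6-joint arm with a two-finger parallel gripper is mounted at the origin on the work surface. World frame = base frame: x ahead of the robot, y to its left, z up, the work surface at z = 0. Lengths are in m, angles in degrees, forces in N, time in s.
With the tool pointing down it reaches from about 0.35 to 0.875 m from the base axis. Payload 4.2 kg.
Tool frame: the origin (TCP) lies midway between the tips of the shut fingers; the grasp point (between the pads) lies 19 mm behind it; y points along the fingers, z is the direction in which the jaws open and shut, and the axes are right-handed (so a half turn about y gives the same grasp; the last joint's range is limited). The gripper opens to 87 mm and grips with 3 to 60 N. Pads are 19 mm wide; open, the fingers measure 117 mm over their backs; the gripper's body (75 mm by 190 mm) begins 51 mm behind the grasp point.
Start: joints at [-59.267, 22.042, 0.453, 0, -68.411, -14.817], TCP at [0.171, -0.601, 0.223] pointing down, gripper open.
Joint ranges: [-179.83, 179.83], [-69.29, 118.12], [-61.27, 80.66], [-181.25, 117.63], [-171.15, -9.14], [-177.46, 177.46]. Speed limits (degrees/s): [159.86, 159.86, 180, 180, 180, 180].

## Interface

Orientations are given as [roll, pitch, yaw] about the fixed x, y, z axes, in that order (R = Rz(yaw) Ry(pitch) Rx(roll)).
In Python, from workcell import env gives the robot as it stands. The module is installed in compiled form; this text tells all that it offers. Calls block until the motion is done:
- env.goto(position, orientation): joint-space move of the TCP to a pose.
- env.move_straight(position, rotation=None, rate=0.15, force_limit=None): straight line of the TCP; rotation=None keeps the orientation; rate is the mean speed in m/s. With force_limit (N) it stops when the force on the tool has changed by that much, and returns True; else False.
- env.set_joints(angles): joint-space move.
- env.gripper_to(opening, grasp_force=None): opening from 0.0 (shut) to 1.0 (fully open); grasp_force is the grip in N (None keeps the last); returns when the fingers have stopped.
- env.dwell(seconds).
- env.inverse_kinematics(position, orientation): joint angles nearest the present ones, or None.
- env.read_state(): the state.
- env.grab_frame(name): name is "scene" or "top" or "wrist"; returns a dict with "image" (480x640x3 uint8, blue, green, red), "fx", "fy", "cx", "cy" (pixels), "position" and "orientation" of the camera in the world. Camera axes: x right, y up, looking along -z (the intrinsics and any distortion apply to the point x, -y, -z); pixel columns grow to the right and rows downward; lengths in m; the calibration is good to about 2 mm. The wrist camera is an equidistant fisheye: a pixel r from the principal point sees the ray r / f radians off the axis. A picture is of the moment at which its call begins. There is no depth.
A pose or a line that the arm cannot do raises env.Unreachable and nothing moves.
- env.close_job(): hands the job in, once; it reports no verdict.
Trained networks look in a picture, given as the dict that the camera call returned (one of the last four; its "shot" number tells which), for a name from the list of things; names that differ only in an ending like _2 or _b are one class to them, and where a whole thing is asked for, a point or a joint stands for the part that bears it (a point fixed in the world has none). Each returns a list of dicts, best first, with "score" (0 to 1); they miss things now and then, are a little off and sometimes report something else, mostly with a low value. They report only what shows in the picture. A call takes as long as a camera call. They do not tell look-alikes from the thing itself.
- env.search_frame(picture, thing): "xyz" ([x, y, z] in m, in world coordinates, good to about 4 mm: the middle of the surface that is visible of it).
- env.trace(picture, thing): "mask" (480x640 bool, what is visible of it).
The state is a dict: "clock": time; "joint_positions": joint angles; "qvel": joint speeds; "joint_torque": joint torques, N m; "position": TCP position; "tool_rot": TCP orientation; "force": force on the tool from outside, world axes, zero at the start; "wrist_torque": the same for the moment, N m; "opening": opening from 0.0 (shut) to 1.0 (fully open).
Only numpy, scipy, OpenCV 4.12 (cv2) and the standard library are available. Lean on these libraries where they do the work, as an engineer would, in place of code of your own. Each camera call takes 0.05 s, during which the arm holds its last target. There are 200 camera calls.

## Task

With a fingertip resting on it, turn the knurled filter wheel exactly one click, towards the green peg, so that its white line clicks in beside the green peg (not towards the red one, and not past the green). Only then push the blue camera button right down with a fingertip and let it come up. Nothing is to be grasped, and the lens, the bottle and the wafer dish stay where they stand; finish clear of everything.

Things in the scene. Friction and masses are not known exactly. Their poses are not given: they have to be found in the camera images.
- wheel_top (a point): Centre of the flat smooth top of a black knurled filter wheel (116 mm diameter, 18 mm thick, top 63 mm above the bench) turning about a vertical axis here, on a fixed round white housing (164 mm diameter, 45 mm high). White radial line on top. Too wide to pinch: a fingertip pressed lightly (3 to 10 N) on the top about 42 mm from the axis and moved round it carries the wheel by friction.
- line (a point): The white line's bearing: the point 70 mm from the wheel axis on the outward extension of the white line (12 mm outside the rim), at the height of the wheel's top. Turns with the wheel.
- wheel (a joint): Angle of the wheel in rad, positive anticlockwise seen from above, near 0 at the start (resting in a detent). Detents every 0.785 rad (45 degrees) pull it home from up to half a step either side, within about 0.3 s once let go, and need up to about 0.09 N m to leave. The pegs stand at +0.785 and -0.785.
- green_mark (a point): Top centre of the green peg, 14 mm in diameter and 10 mm high, fixed on the housing's top face 70 mm from the wheel axis, one click to one side of the white line as it starts (which side varies). Its top is 55 mm above the bench, 8 mm below the wheel's top.
- red_mark (a point): Top centre of the red peg, same size, fixed one click to the other side of the white line's start.
- trigger_top (a point): Top centre of the blue camera button, 28 mm in diameter, its top about 22 mm above the bench, in a small fixed black housing on the bench; pressed straight down against a spring, 6 mm travel, 5 N fully down. It comes up when let go.
- trigger (a joint): Travel of the button in m, 0 up, 0.006 fully down.
- lens_mid (a point): Centre of a loose steel microscope objective standing on the bench, 30 mm in diameter, 42 mm high. To be left alone.
- bottle_mid (a point): Centre of a loose white bottle with a blue cap, 48 mm in diameter, 110 mm high. To be left alone.
- carrier_mid (a point): Centre of a loose clear round wafer dish with a wafer in it, 124 mm in diameter, 18 mm high. To be left alone.
Not all that is in view belongs to the job. What is shaped like the part that bears trigger_top but pink or yellow is not meant.

How it is judged (in metres and radians):
On the way, in this order (a step that is already met when the one before it is completed fails the run):
1. the wheel rests in the detent at the green peg (horizontal distance between line and green_mark below 0.007 m and velocity of joint wheel between -0.1 and 0.1 rad/s), for 0.2 s.
2. the blue button is pushed down (value of joint trigger above 0.0045 m), for 0.05 s.
At the end, for the whole second after the job is handed in: The wheel rests in its detent with the white line within 7 mm (about 6 degrees) of the green peg's bearing, the button is up again (less than 1.5 mm down), and the lens, bottle and dish stand upright within 15 mm of where they were (horizontal distance between line and green_mark below 0.007 m and velocity of joint wheel between -0.05 and 0.05 rad/s and value of joint trigger below 0.0015 m and distance of each of lens_mid, bottle_mid, carrier_mid from where it was at the start of the episode below 0.015 m and angle between each of lens_mid, bottle_mid, carrier_mid's own z axis and vertical below 0.1 rad); the robot touches nothing.
It fails at once if the wheel is turned past the green peg or to the next click beyond (more than 1.25 rad from its start) (value of joint wheel above 1.25 rad or value of joint wheel below -1.25 rad).
It fails at once if the wheel is turned to the red peg (horizontal distance between line and red_mark below 0.02 m).
It fails at once if the button is pressed (over 3 mm) while the white line is not at the green peg (value of joint trigger above 0.003 m and horizontal distance between line and green_mark above 0.012 m).
It fails at once if the lens, bottle or dish is moved over 15 mm, lifted or tipped (distance of any of lens_mid, bottle_mid, carrier_mid from where it was at the start of the episode above 0.015 m or angle between any of lens_mid, bottle_mid, carrier_mid's own z axis and vertical above 0.3 rad).
It also fails if it takes over 42 s, if anything falls off the work surface, if the arm or the gripper's body presses on something with over 40 N, if the wrist force passes 120 N, or if a joint passes its speed limit or range.

## Working session

There is one attempt and no reset: what is moved stays moved. The work goes in short steps, each a Python script; the robot and the scene stay as the last script left them, time stands still between calls to the robot, and variables do not carry over. Pictures are saved under pics/ and viewed, about 8 in all and at most 12, crops included, and the job is handed in when it is done.

```bash
mkdir -p pics
python3 - <<'E'
from workcell import env
import cv2
s=env.read_state();print(s)
for n in ["scene","top"]:
    p=env.grab_frame(n);cv2.imwrite(f"pics/{n}0.png",p["image"])
    print(n,p["fx"],p["cx"],p["cy"],p["position"],p["orientation"],[k for k in p])
    for t in ["wheel_top","line","green_mark","red_mark","trigger_top","lens_mid","bottle_mid","carrier_mid"]:
        try: print(t,[(r["xyz"],r["score"]) for r in env.search_frame(p,t)])
        except Exception as e: print(t,e)
E
```

```text
{'clock': 0.0, 'joint_positions': array([-5.92675277e+01,  2.20903313e+01,  3.79146828e-01, -2.92216368e-02,
       -6.84118643e+01, -1.48181094e+01]), 'qvel': array([ 0.03090596,  0.08045215, -0.03385983,  0.06324938, -0.00520219,
        0.01129432]), 'joint_torque': array([-2.04835965e-05, -3.90665281e+01,  1.87401474e+01,  4.22007456e+00,
        1.08029565e-02, -1.98030239e-04]), 'position': array([ 0.17124001, -0.60044633,  0.22145922]), 'tool_rot': array([-8.98740977e+01,  5.22476326e-03,  1.59035879e+01]), 'force': array([0.23573507, 0.42123834, 0.05325735]), 'wrist_torque': array([0.01827681, 0.00905204, 0.00084262]), 'opening': 1.001096778103848}
scene 492.77923990970856 322.3030365908576 245.00055933866622 [ 0.99536675 -0.46520631  1.13386366] [29.28224455 -0.23222037 39.43931327] ['image', 'fx', 'fy', 'cx', 'cy', 'position', 'orientation', 'shot']
wheel_top [([0.5719, 0.0828, 0.0626], 0.65)]
line [([0.5689, 0.0837, 0.0592], 0.71)]
green_mark []
red_mark []
trigger_top [([0.4781, -0.2122, 0.022], 0.57), ([0.5447, -0.2702, 0.0241], 0.5), ([0.5552, -0.3535, 0.0231], 0.41)]
lens_mid []
bottle_mid [([0.5693, 0.3423, 0.0681], 0.97)]
carrier_mid [([0.779, 0.0309, 0.0063], 0.62)]
top 450.90327463187975 317.57836355933273 243.45227548155637 [0.46285559 0.00733527 0.97730421] [  9.34858045   1.88907903 -88.47358959] ['image', 'fx', 'fy', 'cx', 'cy', 'position', 'orientation', 'shot']
wheel_top [([0.5648, 0.0904, 0.0647], 0.82)]
line [([0.5623, 0.0908, 0.0624], 0.64)]
green_mark [([0.6361, 0.0745, 0.0542], 0.37)]
red_mark []
trigger_top [([0.5474, -0.3502, 0.0235], 0.72), ([0.4758, -0.2062, 0.0193], 0.61), ([0.5449, -0.2696, 0.0239], 0.45)]
lens_mid [([0.5984, -0.1354, 0.0427], 0.69)]
bottle_mid [([0.5513, 0.3443, 0.0709], 0.77)]
carrier_mid [([0.775, 0.022, 0.006], 0.88)]
```

View pics/top0.png

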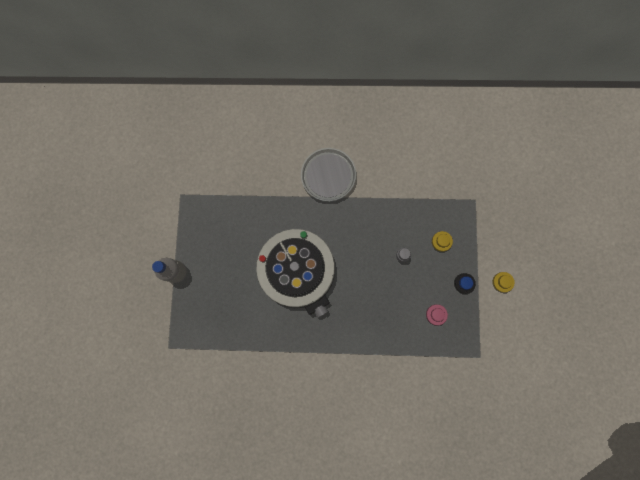

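View pics/scene0.png

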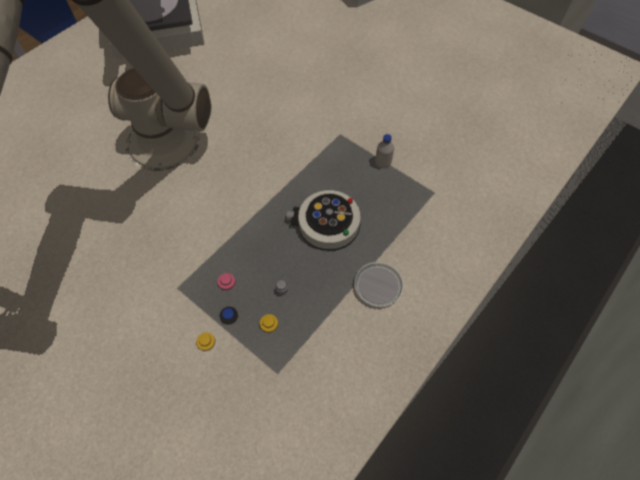

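The top view shows the wheel at (295,267), its white line towards (284,243), the green peg at (304,235) and the red peg at (263,259). Green is therefore clockwise from the line, so the wheel turns negative. There are four button candidates: blue (466,284), yellow (443,241), yellow (504,282) and pink (437,315). Only the blue one fits. Next I'll ray-cast these pixels and look from close by.

```bash
cat > h.py <<'E'
from workcell import env
import numpy as np, cv2
from scipy.spatial.transform import Rotation as R
def ray(p,u,v,z):
    x=(u-p["cx"])/p["fx"];y=(v-p["cy"])/p["fy"]
    if p.get("wrist"):
        t=np.hypot(x,y);k=np.sin(t)/t if t>1e-9 else 1;d=np.array([x*k,-y*k,-np.cos(t)])
    else: d=np.array([x,-y,-1])
    d=R.from_euler("xyz",p["orientation"],degrees=True).apply(d);c=np.array(p["position"])
    return c+d*(z-c[2])/d[2]
def blobs(p,lo,hi,amin=4):
    m=cv2.inRange(cv2.cvtColor(p["image"],cv2.COLOR_BGR2HSV),lo,hi)
    n,l,s,c=cv2.connectedComponentsWithStats(m)
    return [(c[i].round(1),int(s[i,4])) for i in range(1,n) if s[i,4]>=amin]
E
python3 - <<'E'
from h import *
for n in ["top","scene"]:
    p=env.grab_frame(n);print(n)
    for nm,lo,hi,z in [("blue",(105,150,60),(130,255,255),.022),("green",(50,100,50),(90,255,255),.055),("red",(173,120,60),(180,255,255),.055)]:
        for c,a in blobs(p,lo,hi): print(nm,c,a,ray(p,*c,z).round(4))
    m=env.trace(p,"wheel_top")
    if m:
        c=cv2.moments(m[0]["mask"].astype(np.uint8),True);c=(c["m10"]/c["m00"],c["m01"]/c["m00"]);print("wheel",c,ray(p,*c,.06))
print(env.inverse_kinematics([0.56,0.085,0.30],[-90,0,0]))
E
```

```text
top
blue [157.3 266.4] 43 [0.5619 0.3873 0.022 ]
blue [277.6 268. ] 25 [0.5644 0.127  0.022 ]
blue [307.3 275.8] 27 [0.5492 0.063  0.022 ]
blue [466.2 282.5] 119 [ 0.543  -0.2707  0.022 ]
green [303.1 234.1] 22 [0.633  0.0725 0.055 ]
wheel (294.0394484871697, 266.35656836461123) [0.56451439 0.08859199 0.06      ]
scene
blue [387.1 137.2] 17 [0.5185 0.4226 0.022 ]
blue [335.6 201.3] 9 [0.544  0.1476 0.022 ]
blue [316.3 213.9] 9 [0.5296 0.0828 0.022 ]
blue [227.6 313. ] 72 [ 0.5464 -0.27    0.022 ]
green [345.4 231.4] 16 [0.6346 0.073  0.055 ]
red [225.8 281. ] 186 [ 0.4984 -0.2201  0.055 ]
wheel (329.328530259366, 214.02233429394812) [0.57177095 0.0852612  0.06      ]
[ 2.50179169e+01  1.37566293e+01 -3.54125061e-01 -2.54444375e-14
 -7.58892456e+01 -1.15017917e+02]
```

Run:
```python
from h import *
env.gripper_to(0.0)
env.goto([0.566,0.088,0.20],[-90,0,20]); s=env.read_state();print(s["clock"],s["position"],s["tool_rot"],s["joint_positions"])
p=env.grab_frame("wrist");p["wrist"]=1
cv2.imwrite("pics/w1.png",p["image"]);print(p["fx"],p["cx"],p["cy"],p["position"],p["orientation"])
for nm,lo,hi,z in [("green",(50,100,50),(90,255,255),.055),("red",(170,120,60),(180,255,255),.055),("red",(0,180,60),(4,255,255),.055)]:
    for c,a in blobs(p,lo,hi,20): print(nm,c,a,ray(p,*c,z).round(4))
for t in ["wheel_top","green_mark","red_mark","line"]: print(t,[(r["xyz"],r["score"]) for r in env.search_frame(p,t)])
m=env.trace(p,"wheel_top")
if m:
    c=cv2.moments(m[0]["mask"].astype(np.uint8),True);c=(c["m10"]/c["m00"],c["m01"]/c["m00"]);print("wheel",c,ray(p,*c,.063))
```

```text
5.425 [0.56610429 0.08728358 0.20002911] [-9.00043285e+01  1.42758121e-04  1.99350535e+01] [ 2.49669534e+01  1.79624541e+01 -9.03659897e+00  4.82514158e-03
 -6.30014689e+01 -9.50340904e+01]
371.64829954431775 311.152223937715 242.1076057296873 [0.49231023 0.06059369 0.36242714] [-1.65214048e+01  1.52205509e-02  1.09888089e+02]
green [272.4 289.8] 184 [0.6324 0.0739 0.055 ]
red [90.4 55.2] 208 [ 0.4786 -0.1603  0.055 ]
red [80.1 50.9] 215 [ 0.4765 -0.1743  0.055 ]
red [379.2 268.4] 169 [0.5804 0.157  0.055 ]
wheel_top [([0.5628, 0.0888, 0.0662], 0.56), ([0.6329, 0.0743, 0.0549], 0.54)]
green_mark [([0.5423, -0.2667, 0.0218], 0.39), ([0.5843, 0.1587, 0.0541], 0.24)]
red_mark [([0.5816, 0.1601, 0.0536], 0.78)]
line [([0.5585, 0.0859, 0.0646], 0.91), ([0.5497, 0.3335, 0.0465], 0.74)]
wheel (314.2541582573596, 225.04029507968542) [0.56109146 0.08812819 0.063     ]
```

View pics/w1.png

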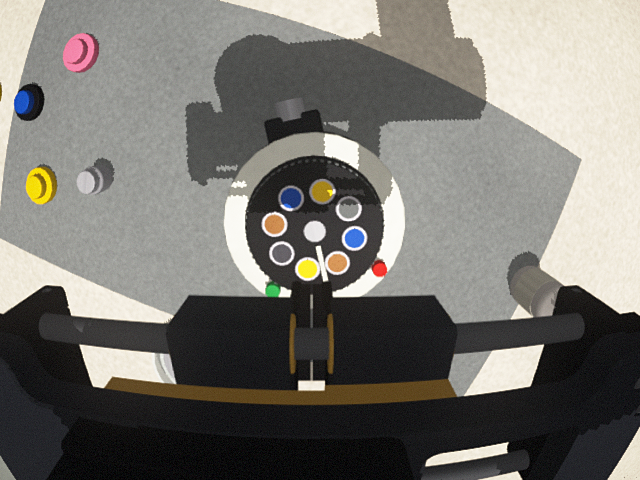

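Centre from the peg geometry is (0.5645, 0.0892). The pegs measure 98 mm apart against 99 mm expected, and green bears −13° with the line at 32°, so the turn is −45°. Touching down and dragging now.

Run:
```python
from h import *
C=np.array([.5645,.0892]);r=.042
P=lambda a,z:[*(C+r*np.array([np.cos(np.radians(a)),np.sin(np.radians(a))])),z]
a0=-60
env.goto(P(a0,.09),[-90,0,20])
f0=env.read_state()["force"]
hit=env.move_straight(P(a0,.055),rate=.02,force_limit=4)
env.dwell(.1);s=env.read_state();z=s["position"][2];print(hit,s["clock"],s["position"],s["force"]-f0)
if hit and .055<z<.07:
    zc=z
    for i in range(1,10):
        fz=abs((env.read_state()["force"]-f0)[2])
        zc+=np.clip((fz-6.5)*1e-4,-4e-4,4e-4)
        env.move_straight(P(a0-5*i,zc),rate=.025)
        s=env.read_state();print(i,round(s["clock"],2),s["position"].round(4),(s["force"]-f0).round(2),round(zc,4))
        if s["force"][2]>20: break
```

```text
True 7.6 [0.58587477 0.05292001 0.06341781] [-1.09651674  0.09131018  4.99192278]
1 7.88 [0.5821 0.0511 0.0634] [-1.66  0.54  3.29] 0.0633
2 8.18 [0.5794 0.0499 0.0634] [-0.13  0.86  4.28] 0.0629
3 8.47 [0.5763 0.0489 0.0634] [0.27 0.43 5.52] 0.0627
4 8.78 [0.5728 0.0481 0.0634] [1.81 0.8  5.43] 0.0626
5 9.07 [0.5691 0.0476 0.0634] [0.84 0.46 4.8 ] 0.0625
6 9.38 [0.5653 0.0474 0.0634] [-0.05  0.88  7.29] 0.0623
7 9.68 [0.5611 0.0475 0.0634] [-0.78  1.03  7.4 ] 0.0624
8 9.97 [0.557  0.048  0.0634] [-2.66  0.18  7.79] 0.0625
9 10.28 [0.5533 0.0487 0.0634] [-1.41  1.39  8.26] 0.0626
```

The tangential force changed sign partway round, as it should if the wheel crossed the detent crest. Lifting to look.

Run:
```python
from h import *
s=env.read_state();q=s["position"]
env.move_straight([q[0],q[1],.10],rate=.06)
env.goto([.5645,.0,.2],[-90,0,20])
env.dwell(.2)
p=env.grab_frame("wrist");p["wrist"]=1;print(env.read_state()["clock"])
for nm,lo,hi in [("green",(50,100,50),(90,255,255)),("red",(0,180,60),(4,255,255))]:
    for c,a in blobs(p,lo,hi,20): print(nm,c,a,ray(p,*c,.055).round(4))
cv2.imwrite("pics/w2.png",p["image"])
```

```text
11.825
red [458.5 300.4] 123 [0.5812 0.1573 0.055 ]
```

View pics/w2.png

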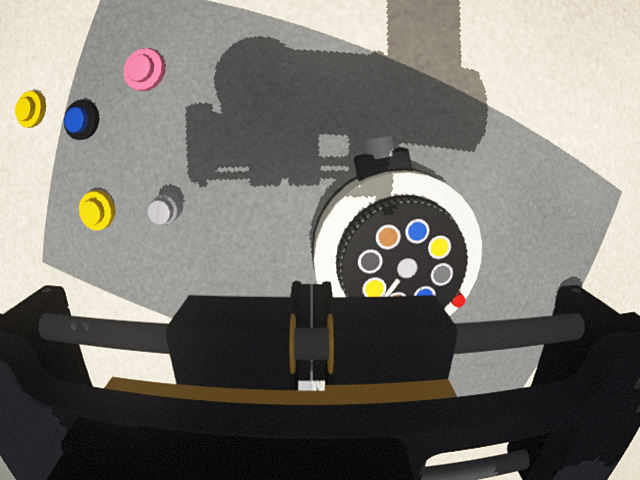

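The line now runs from (407,268) to about (388,294), with the green peg hidden. I'll move above the button and check the wheel from the top camera, with the button in the wrist view.

Run:
```python
from h import *
env.goto([.545,-.27,.12],[-90,0,20])
w=env.grab_frame("wrist");w["wrist"]=1
t=env.grab_frame("top");sc=env.grab_frame("scene");print(env.read_state()["clock"])
for p in (w,t,sc):
    for c,a in blobs(p,(105,150,60),(130,255,255),8): print(c,a,ray(p,*c,.022).round(4))
a=cv2.resize(t["image"][222:312,250:340],(560,560),interpolation=cv2.INTER_CUBIC)
cv2.imwrite("pics/t3.png",a);cv2.imwrite("pics/w3.png",w["image"])
```

```text
13.0667
[311.4 238.9] 1108 [ 0.5424 -0.2704  0.022 ]
[281.  255.8] 23 [0.5908 0.1208 0.022 ]
[157.2 266.4] 42 [0.5619 0.3876 0.022 ]
[470.1 280.8] 18 [ 0.5468 -0.2789  0.022 ]
[295.9 282.2] 25 [0.535  0.0868 0.022 ]
[386.9 137.3] 16 [0.5182 0.4219 0.022 ]
[317.5 205.5] 10 [0.5148 0.1056 0.022 ]
[341.7 208.2] 12 [0.5708 0.1405 0.022 ]
[228.4 313.4] 71 [ 0.5486 -0.2695  0.022 ]
```

View pics/t3.png

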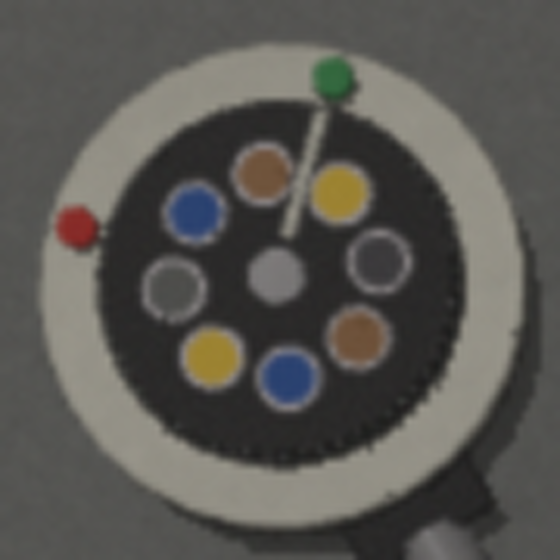

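View pics/w3.png

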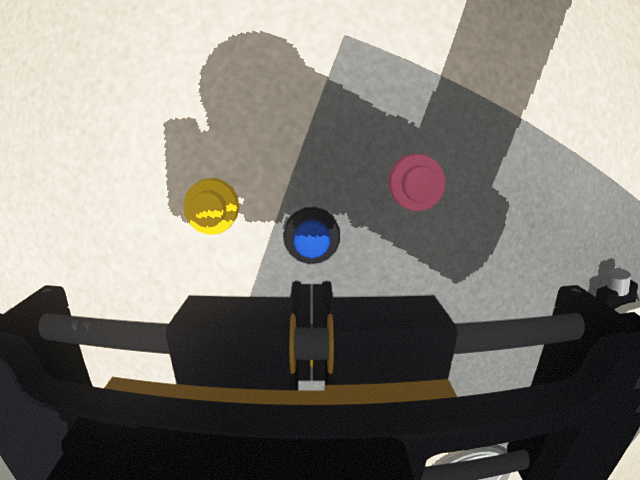

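The white line runs (287,235)→(321,110) and points at the green peg at (334,78), so the wheel is in the right detent. The wrist view shows the blue button at (311,237), which puts it at (0.543, −0.270) and agrees with the other estimates. Pressing it now.

Run:
```python
from h import *
B=[.543,-.270]
env.move_straight([*B,.032],rate=.08)
f0=env.read_state()["force"]
h=env.move_straight([*B,.0145],rate=.02,force_limit=11)
s=env.read_state();print(h,s["position"],(s["force"]-f0).round(2))
env.dwell(.25);s=env.read_state();print(s["position"],(s["force"]-f0).round(2))
env.move_straight([*B,.06],rate=.06)
env.move_straight([.35,-.40,.25],rate=.2);env.dwell(.3)
print(env.read_state()["clock"],env.read_state()["force"])
t=env.grab_frame("top");sc=env.grab_frame("scene")
a=cv2.resize(t["image"][130:330,150:530],(800,421),interpolation=cv2.INTER_CUBIC);cv2.imwrite("pics/t4.png",a)
for c,a in blobs(t,(105,150,60),(130,255,255),8): print(c,a,ray(t,*c,.022).round(4))
```

```text
True [ 0.5430185  -0.26999647  0.01656915] [-1.43  1.04  4.32]
[ 0.54303986 -0.27000717  0.01647134] [-1.79  0.62  5.18]
18.175 [-0.30107959 -0.09067857  0.41076249]
[281.1 255.9] 22 [0.5906 0.1206 0.022 ]
[157.3 266.6] 38 [0.5614 0.3873 0.022 ]
[466.3 282.4] 121 [ 0.5432 -0.2709  0.022 ]
[296.  282.4] 25 [0.5346 0.0866 0.022 ]
```

View pics/t4.png

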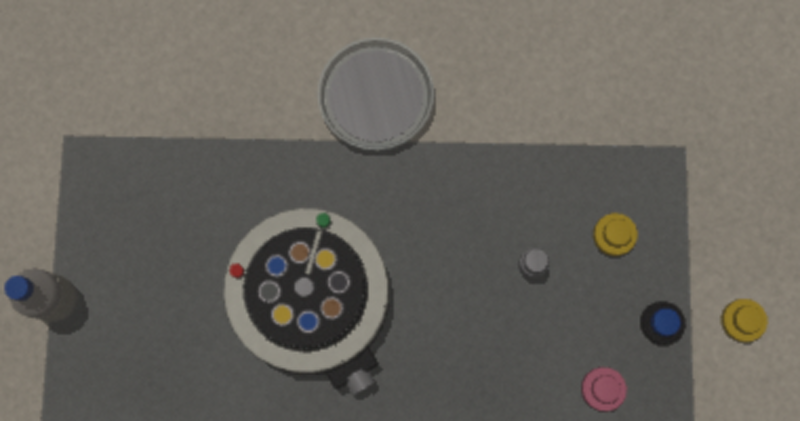

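The wheel and the loose things are right. The press ended at 5.5 mm and 5.2 N, which is only just at the bottom. A second press is harmless, so I'll press more firmly to be sure.

Run:
```python
from h import *
B=[.543,-.270]
env.goto([*B,.06],[-90,0,20]);env.move_straight([*B,.03],rate=.08)
f0=env.read_state()["force"]
h=env.move_straight([*B,.0125],rate=.02,force_limit=22)
env.dwell(.25);s=env.read_state();print(h,s["position"],(s["force"]-f0).round(2))
env.move_straight([*B,.06],rate=.06)
env.move_straight([.35,-.40,.25],rate=.2);env.dwell(.3)
s=env.read_state();print(s["clock"],s["force"])
t=env.grab_frame("top")
for c,a in blobs(t,(105,150,60),(130,255,255),8): print(c,a,ray(t,*c,.022).round(4))
for c,a in blobs(t,(50,100,50),(90,255,255)): print("green",c,a)
for n in ["lens_mid","bottle_mid","carrier_mid"]: print(n,[(r["xyz"],r["score"]) for r in env.search_frame(t,n)][:1])
if s["clock"]<40: env.close_job()
```

```text
True [ 0.54329702 -0.27002109  0.01650772] [-2.17  1.12  5.36]
23.8 [-0.20548357  0.71384718  0.47479403]
[281.1 255.9] 22 [0.5906 0.1206 0.022 ]
[157.4 266.2] 49 [0.5623 0.3872 0.022 ]
[466.2 282.5] 121 [ 0.543  -0.2707  0.022 ]
[296.  282.5] 26 [0.5344 0.0866 0.022 ]
green [303.1 234.1] 22
lens_mid [([0.5989, -0.1365, 0.0457], 0.49)]
bottle_mid [([0.5495, 0.3444, 0.0737], 0.74)]
carrier_mid [([0.7731, 0.0212, 0.0077], 0.95)]
the job is handed in; nothing more can be done
```

I turned the filter wheel one click clockwise to the green peg, pushed the blue button down and released it, then handed the job in at about 24 s of the 42 s allowed. No verdict is reported, so this rests on my own checks.

- **Wheel:** I dragged it with the shut fingertips at 3–8 N, 42 mm from the axis. The top camera shows the white line pointing at the green peg, both after the turn and after the first button press. After the second press the wheel's blue filter spots had not moved in the image.
- **Button:** I pressed it twice. Both times the fingertip stopped at a height of 16.5 mm, about 5.5 mm of travel, with 5.2–5.4 N held. The firmer second press stopped at the same height, so I take that as the bottom stop. The travel itself can't be read directly. In the top view the button looks the same as before, so it appears to be up.
- **Loose things:** By the networks' readings the lens, bottle and dish are within about 3 mm of where they stood at the start. I only looked at a picture of them before the second press, and they stood upright then.
- **Arm:** It finished clear of everything, at 0.25 m height.

Two checks disagreed. The wheel centre from the scene camera was about 7 mm off the other estimates, so I took it from the peg positions in the wrist view. The networks also mixed up some names and positions (one "green_mark" was the blue button), so I told these apart by colour.

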